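# Open the membrane filtration unit

### The job

Open the membrane filtration unit: unscrew the knurled knob anticlockwise, twist by twist, until it stops and the locking tongue is fully drawn back off the funnel's flange. Then lift the steel funnel straight up off the filter support, leaving the support standing in its place on the unit, and stand the funnel upright, the same way up, on the free part of the steel tray beside the petri dish. Set it down gently, do not drop it, let go, and leave the dish and the glass beaker where they stand.

Things in the scene. Friction and masses are not known exactly. Their poses are not given: they have to be found in the camera images.
- knob (a joint): turn of the knurled knob about its upright axis, rad: 0 screwed fully in (tongue locked), 7.0 at its stop fully unscrewed; grows anticlockwise seen from above. It starts between 0 and 0.6, has a right-hand thread with slight friction (about 0.06 N m) and stays where it is left. Each rad raises the knob 1 mm and draws the tongue back 2 mm
- knob_grip (a point): centre of the knurled steel knob, half-way up it: an upright cylinder 34 mm in diameter and 26 mm tall on a thin stem, above an aluminium latch block 50 x 44 mm on one end of the unit. It can be gripped from above at any angle round it. The block's top is 21 mm below this point when fully screwed in, 28 mm when unscrewed. Its z points up and it turns with the knob
- tongue_tip (a point): tip of the brass locking tongue, a flat bar 20 mm wide and 8 mm thick that slides level from the latch block towards the funnel; point at the middle of its end face. Its x points away from the funnel axis, the way it is drawn back. Locked, it is 32 mm from the funnel axis, 8 mm inside the flange's edge and 2 mm above the flange; unscrewed, it is 46 mm from the axis, 6 mm clear of the flange's edge
- unit: the filtration unit, fixed to the bench: a dark steel base block 205 x 120 mm, its top 28 mm above the bench. Origin at bench level on the funnel's axis; x points to the knob, whose axis is 95 mm away along x; z up
- seat (a point): point on the top face of the unit's base (z 28 mm) on the funnel's axis, where the funnel stands; a locating disc 41 mm in diameter and 4 mm high stands there and carries the filter support
- funnel_center (a point): centre of the loose steel filter funnel, half-way up: an open straight tube 52 mm outside, 45 mm inside diameter, 62 mm tall in all, its lowest 6 mm a flange 80 mm in diameter, about 0.16 kg. Point 31 mm above its underside; z up along the tube. The tube is bare and can be gripped from above, anywhere round it
- support_center (a point): centre of the filter support hidden inside the funnel: a loose dark steel spool 39 mm in diameter and 30 mm tall with a white membrane on top, about 0.09 kg, standing on the locating disc, its top 34 mm above the seat. Point half-way up it, 15 mm above its underside; z up. It has 3 mm of play round it in the funnel
- tray: shallow open steel tray, fixed, 160 mm along its x and 210 mm along its y, rim 14 mm high, walls 4 mm, floor 4 mm above the bench. Origin at bench level under its centre; the dish lies in its +y half
- tray_free (a point): middle of the free part of the tray, on the tray's floor, 45 mm from the tray's centre towards its -y
- dish: small closed petri dish, loose, 59 mm in diameter and 15 mm high, lying in the tray about 58 mm from its centre towards its +y; origin at the middle of its underside
- beaker: empty glass beaker standing between the unit and the tray, 56 mm in diameter, 65 mm tall; origin at the middle of its underside; to be left alone
There are look-alikes about, which are no part of the job. Of the things that look like the part that bears support_center, the larger one is meant. Leave any purple look-alike of the part that bears funnel_center alone.

How it is judged:
By the outcome, as a careful person would: the job done as asked, in the order asked, and still so for the second after the job is handed in, with the robot touching nothing.
It also fails if it takes over 72 s, if anything falls off the work surface, if the arm or the gripper's body presses on something with over 40 N, if the wrist force passes 120 N, or if a joint passes its speed limit or range.

### The arm

A 6-joint arm with a two-finger parallel gripper is mounted at the origin on the work surface. World frame = base frame: x ahead of the robot, y to its left, z up, the work surface at z = 0. Lengths are in m, angles in rad, forces in N, time in s.
With the tool pointing down it reaches from about 0.25 to 0.85 m from the base axis. Payload 12.5 kg.
Tool frame: the origin (TCP) lies midway between the tips of the shut fingers; the grasp point (between the pads) lies 19 mm behind it; z points along the fingers, y is the line along which they close (so a half turn about z gives the same grasp; the last joint's range is limited). The gripper opens to 93 mm and grips with 3 to 60 N. Pads are 15 mm wide; open, the fingers measure 128 mm over their backs; the gripper's body (75 mm by 188 mm) begins 65 mm behind the grasp point.
Start: joints at [-1.235, 0.351, 1.652, -0, 1.139, -0.085], TCP at [0.225, -0.502, 0.219] pointing down, gripper open.
Joint ranges: [-2.75, 2.75], [-0.79, 2.1], [0.01, 2.65], [-1.57, 4.71], [0.07, 3.14], [-2.87, 2.87]. Speed limits (rad/s): [2.22, 2.22, 2.79, 3.14, 3.14, 3.14].

### API

Orientations are given as [roll, pitch, yaw] about the fixed x, y, z axes, in that order (R = Rz(yaw) Ry(pitch) Rx(roll)).
In Python, from workcell import * gives the robot as it stands.
- The arm moves only by the tool apply_moves, never from a script. Its argument "series" is a list of rows, each an object with "offset": the shift along the world's x, y, z in cm, a list of three; "rotation": the turn, a rotation vector about the world's x, y, z in rad, a list of three. A call has 1 to 10 rows; each row is the pose to reach, as a shift and turn from the pose commanded when the call began; what a row does not reach only later rows make up. A row lasts 1/10 s, in which the tool goes at most 50 mm and 8.59 degrees, less where a joint would pass 70% of its speed; a pose out of reach is approached as far as the arm can. A call with a gripper value outside its range is refused whole. "gripper" is the gripper command: -1 is shut, 1 is fully open, values between are in proportion, set as the call begins (left out, the last holds). The fingers move at their own pace and stop on an object; the grip force is fixed at half the most. Time passes only in rows, so rows that repeat a pose let the fingers close. It gives the time, the measured TCP pose, the force, the opening and the grip force at its end, in the units of the state.
- read_state(): the state, without advancing time (a new reading comes with each control period).
- camera(name): name is "scene" or "top" or "wrist"; returns (picture, depth): 420x560x3 uint8, red, green, blue; 420x560 float32, m along the optical axis (not along the pixel's ray), 0 where there is no reading.
- camera_params(name): a dict with "vertical_fov" (degrees; the focal length in pixels is half the picture's height over the tangent of half this angle, whatever the lens; pixels are square), "cx", "cy" (the principal point, pixels), "world_from_camera" (4x4, takes a point from camera to world coordinates). Camera axes: x right, y down, z forward; pixel columns grow to the right and rows downward; lengths in m; the calibration is good to about 2 mm. A picture is of the moment at which its call begins: read the wrist's pose just before it. camera_params takes no time and is no camera call; for the wrist camera it gives the pose at the moment of the call.
- finish_job(): hands the job in; it is judged then, once.
The state is a dict: "time_s": time; "joints": joint angles; "joint_vel": joint speeds; "tau": joint torques, N m; "tcp_pos": TCP position; "tcp_rot": TCP orientation; "contact_force": force on the tool from outside, world axes, zero at the start; "torque": the same for the moment, N m; "grip_width": finger opening in m; "grip_force": force on a finger pad.
Only numpy, scipy, OpenCV 4.12 (cv2) and the standard library are available. Lean on these libraries where they do the work, as an engineer would, in place of code of your own. Each camera call takes 0.05 s, during which the arm holds its last target. There are 200 camera calls.

## Working session

There is one attempt and no reset: what is moved stays moved. The work goes in short steps, Python scripts to look and compute and a tool call to move; the robot and the scene stay as the last step left them, time stands still between calls to the robot, and variables do not carry over. Pictures are saved under pics/ and viewed, at most 10 in all, crops included, and the job is handed in when it is done.

Besides the shell and the picture viewer there is one more tool, called after ">>>" as name(argument=value, ...), one argument or row to a line, values as JSON. apply_moves: Moves the arm, as the interface text tells. Its arguments: {"type":"object","properties":{"series":{"type":"array"},"gripper":{"type":"number"}},"required":["series"]}

```bash
mkdir -p pics; cat > h.py <<'E'
from workcell import *
import numpy as np, cv2
def shot(name,fn=None):
    P=camera_params(name); im,d=camera(name)
    f=210/np.tan(np.radians(P["vertical_fov"])/2)
    v,u=np.mgrid[:420,:560]
    c=np.stack([(u-P["cx"])/f*d,(v-P["cy"])/f*d,d,np.ones_like(d)],-1)
    w=(c@np.array(P["world_from_camera"]).T)[...,:3]; w[d==0]=np.nan
    if fn: cv2.imwrite("pics/"+fn,im[...,::-1])
    return im,w
E
python3 - <<'E'
from h import *
s=read_state();print(s["time_s"],s["tcp_pos"],s["tcp_rot"])
im,w=shot("top","t.png");im2,w2=shot("scene","s.png")
np.savez("a.npz",im=im,w=w,im2=im2,w2=w2)
cv2.imwrite("pics/both.png",cv2.resize(np.vstack([im,im2])[...,::-1],(400,600)))
E
```

```text
0.0 [ 0.22457654 -0.50169137  0.21809136] [-3.14045131e+00 -8.80157559e-05  4.20804201e-01]
```

View pics/t.png

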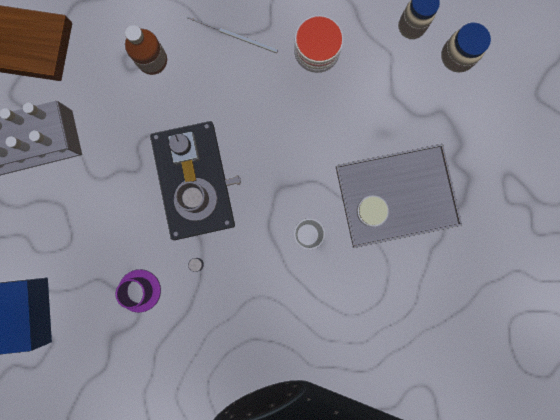

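View pics/s.png

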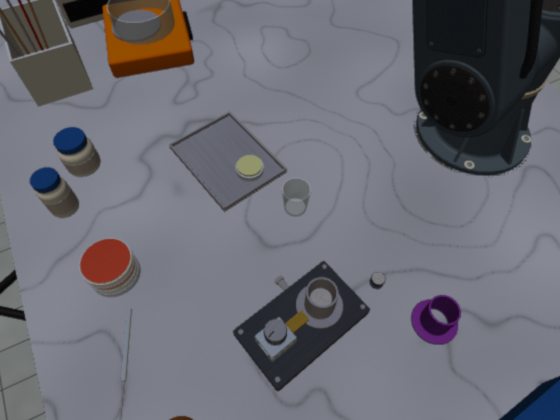

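The top view shows the knob at about (180,145), the tongue at (188,170), the funnel at (193,197), the beaker at (309,234), and the tray centred near (398,196) with the dish at (373,211). The purple funnel at (138,291) and the small spool at (195,265) are look-alikes.

```bash
python3 - <<'E'
from h import *
a=np.load("a.npz")
w=a["w"]; w2=a["w2"]
def circ(P):
    (c,r)=cv2.minEnclosingCircle(P[:,:2].astype(np.float32)); return np.round(c,4),round(r,4),len(P),np.round(np.median(P[:,2]),4)
def sel(w,u0,u1,v0,v1,z0,z1):
    p=w[v0:v1,u0:u1].reshape(-1,3); p=p[np.isfinite(p).all(1)]; return p[(p[:,2]>z0)&(p[:,2]<z1)]
for n,W,b in (("top",w,[(165,205,125,162),(170,222,172,225),(290,330,215,252),(355,392,192,230)]),("scene",w2,[(258,292,312,348),(298,345,272,325),(278,315,175,220),(232,268,150,184)])):
    print(n)
    for nm,bb,z in zip(("knob","funnel rim","beaker","dish"),b,((.065,.09),(.083,.1),(.055,.08),(.014,.03))):
        p=sel(W,*bb,*z); print(nm,circ(p) if len(p) else "none")
# tray floor & unit
for nm,bb,z in (("tray",(325,470,135,255),(.010,.02)),("trayall",(325,470,135,255),(.003,.03)),("unit",(145,240,115,245),(.022,.032))):
    p=sel(w,*bb,*z); print(nm,len(p),cv2.minAreaRect((p[:,:2]*1000).astype(np.float32)))
print(w[180,400],w[300,300],w[145,180],w[197,193])
E
```

```text
top
knob (array([0.6073, 0.2278]), 0.0181, 212, np.float64(0.0882))
funnel rim (array([0.5144, 0.2079]), 0.026, 209, np.float64(0.0898))
beaker (array([ 0.4487, -0.0006]), 0.0278, 211, np.float64(0.0641))
dish (array([ 0.4924, -0.1225]), 0.0298, 778, np.float64(0.024))
scene
knob (array([0.6077, 0.2285]), 0.0182, 416, np.float64(0.0884))
funnel rim (array([0.5153, 0.2082]), 0.0262, 275, np.float64(0.0884))
beaker (array([ 4.5e-01, -3.0e-04]), 0.0287, 261, np.float64(0.0627))
dish (array([ 0.4764, -0.1204]), 0.0463, 545, np.float64(0.0233))
tray 983 ((522.6193237304688, -173.84478759765625), (160.0509033203125, 211.13980102539062), 11.374163627624512)
trayall 7427 ((525.6375732421875, -174.8983154296875), (279.49560546875, 229.6711883544922), 89.32426452636719)
unit 4679 ((554.1890869140625, 202.72950744628906), (205.28799438476562, 147.21046447753906), 12.084553718566895)
[ 0.55150962 -0.1792688   0.00480792] [ 0.32506808  0.01377153 -0.00279746] [0.60357489 0.22510983 0.08849723] [0.5146957  0.20600597 0.06196765]
```

>>> apply_moves(
  series=[
    {"offset": [19,36.5,0],"rotation": [0,0,-0.55]},
    {"offset": [19,36.5,0],"rotation": [0,0,-0.55]},
    {"offset": [19,36.5,0],"rotation": [0,0,-0.55]},
    {"offset": [19,36.5,0],"rotation": [0,0,-0.55]},
    {"offset": [19,36.5,0],"rotation": [0,0,-0.55]},
    {"offset": [19,36.5,0],"rotation": [0,0,-0.55]},
    {"offset": [19,36.5,0],"rotation": [0,0,-0.55]},
    {"offset": [19,36.5,0],"rotation": [0,0,-0.55]},
    {"offset": [19,36.5,0],"rotation": [0,0,-0.55]},
    {"offset": [19,36.5,0],"rotation": [0,0,-0.55]},
  ],
  gripper=0.3,
)

```text
time_s: 1.1
tcp_pos: [0.4152, -0.1351, 0.2185]
tcp_rot: [-3.141, 0.0, -0.126]
contact_force: [-0.4, -0.5, -0.4]
grip_width: 0.0604
grip_force: 0.0
```

>>> apply_moves(
  series=[
    {"offset": [19.3,36.5,-4],"rotation": [0,0,-0.54]},
    {"offset": [19.3,36.5,-4],"rotation": [0,0,-0.54]},
    {"offset": [19.3,36.5,-4],"rotation": [0,0,-0.54]},
    {"offset": [19.3,36.5,-4],"rotation": [0,0,-0.54]},
    {"offset": [19.3,36.5,-4],"rotation": [0,0,-0.54]},
    {"offset": [19.3,36.5,-4],"rotation": [0,0,-0.54]},
    {"offset": [19.3,36.5,-4],"rotation": [0,0,-0.54]},
    {"offset": [19.3,36.5,-4],"rotation": [0,0,-0.54]},
    {"offset": [19.3,36.5,-4],"rotation": [0,0,-0.54]},
    {"offset": [19.3,36.5,-4],"rotation": [0,0,-0.54]},
  ],
)

```text
time_s: 2.1
tcp_pos: [0.6088, 0.2304, 0.177]
tcp_rot: [3.141, 0.001, -0.667]
contact_force: [0.2, -0.5, -0.8]
grip_width: 0.0606
grip_force: 0.0
```

```bash
python3 - <<'E'
from h import *
s=read_state();print(s["time_s"],s["tcp_pos"],s["tcp_rot"],s["joints"])
im,w=shot("wrist","w1.png")
z=w[...,2]
for a,b,R in((.08,.1,(.605,.228)),(.084,.1,(.515,.208))):
    m=(z>a)&(z<b)&(np.hypot(w[...,0]-R[0],w[...,1]-R[1])<.032)
    p=w[m]; print(len(p), cv2.minEnclosingCircle(p[:,:2].astype(np.float32)) if len(p) else 0, np.median(p[:,2]))
E
```

```text
2.1 [0.60880866 0.23036929 0.17700875] [ 3.14119213e+00  7.92269039e-04 -6.66867850e-01] [2.90067859e-01 5.74750222e-01 1.40942582e+00 4.55099990e-04
 1.15820043e+00 2.52754922e+00]
1374 ((0.6081494688987732, 0.22757266461849213), 0.018107149749994278) 0.09051671602004385
162 ((0.5178631544113159, 0.2063109278678894), 0.025759296491742134) 0.09006231252237767
```

View pics/w1.png

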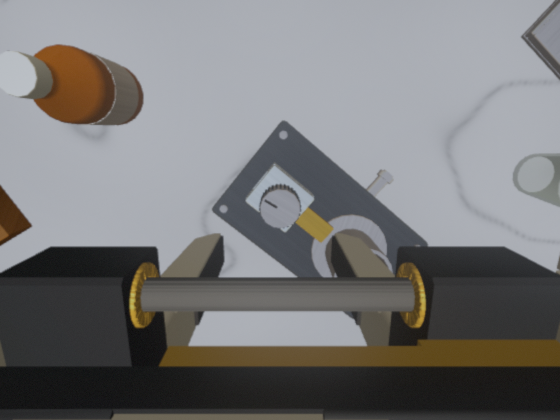

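The wrist view shows the knob at (280,207) between the fingers' approach lines, and its position agrees with the top-view estimate. I'll go down on it.

>>> apply_moves(
  series=[
    {"offset": [-0.1,-0.27,-4],"rotation": [0,0,0]},
    {"offset": [-0.1,-0.27,-8],"rotation": [0,0,0]},
    {"offset": [-0.1,-0.27,-10],"rotation": [0,0,0]},
    {"offset": [-0.1,-0.27,-11],"rotation": [0,0,0]},
    {"offset": [-0.1,-0.27,-11.5],"rotation": [0,0,0]},
    {"offset": [-0.1,-0.27,-11.5],"rotation": [0,0,0]},
  ],
)

```text
time_s: 2.75
tcp_pos: [0.6071, 0.2246, 0.0642]
tcp_rot: [-3.141, -0.0, -0.67]
contact_force: [-0.8, -0.4, -0.5]
grip_width: 0.0607
grip_force: 0.0
```

>>> apply_moves(
  series=[
    {"offset": [0,0,0],"rotation": [0,0,0]},
    {"offset": [0,0,0],"rotation": [0,0,0]},
    {"offset": [0,0,0],"rotation": [0,0,0]},
    {"offset": [0,0,0],"rotation": [0,0,0]},
    {"offset": [0,0,0],"rotation": [0,0,0]},
    {"offset": [0,0,0],"rotation": [0,0,0]},
  ],
  gripper=-1,
)

```text
time_s: 3.35
tcp_pos: [0.6086, 0.2274, 0.0646]
tcp_rot: [-3.135, -0.002, -0.669]
contact_force: [9.1, 12.2, -3.3]
grip_width: 0.0334
grip_force: 30.0
```

>>> apply_moves(
  series=[
    {"offset": [0.16,0.28,0],"rotation": [0,0,0]},
    {"offset": [0.16,0.28,0.01],"rotation": [0,0,0.14]},
    {"offset": [0.16,0.28,0.03],"rotation": [0,0,0.28]},
    {"offset": [0.16,0.28,0.04],"rotation": [0,0,0.42]},
    {"offset": [0.16,0.28,0.06],"rotation": [0,0,0.56]},
    {"offset": [0.16,0.28,0.07],"rotation": [0,0,0.7]},
    {"offset": [0.16,0.28,0.08],"rotation": [0,0,0.84]},
    {"offset": [0.16,0.28,0.1],"rotation": [0,0,0.98]},
    {"offset": [0.16,0.28,0.11],"rotation": [0,0,1.12]},
    {"offset": [0.16,0.28,0.12],"rotation": [0,0,1.2]},
  ],
)

```text
time_s: 4.35
tcp_pos: [0.6089, 0.2287, 0.0657]
tcp_rot: [3.141, -0.002, 0.536]
contact_force: [1.0, 2.9, 2.9]
grip_width: 0.0335
grip_force: 30.0
```

>>> apply_moves(
  series=[
    {"offset": [0,-0.05,0.01],"rotation": [0,0,0.14]},
    {"offset": [0,-0.05,0.03],"rotation": [0,0,0.28]},
    {"offset": [0,-0.05,0.04],"rotation": [0,0,0.42]},
    {"offset": [0,-0.05,0.06],"rotation": [0,0,0.56]},
    {"offset": [0,-0.05,0.07],"rotation": [0,0,0.7]},
    {"offset": [0,-0.05,0.08],"rotation": [0,0,0.84]},
    {"offset": [0,-0.05,0.1],"rotation": [0,0,0.98]},
    {"offset": [0,-0.05,0.11],"rotation": [0,0,1.12]},
    {"offset": [0,-0.05,0.13],"rotation": [0,0,1.26]},
    {"offset": [0,-0.05,0.14],"rotation": [0,0,1.4]},
  ],
)

```text
time_s: 5.35
tcp_pos: [0.6079, 0.2291, 0.067]
tcp_rot: [3.141, -0.002, 1.937]
contact_force: [-4.1, 6.9, 6.5]
grip_width: 0.0334
grip_force: 30.0
```

>>> apply_moves(
  series=[
    {"offset": [0,0,0.01],"rotation": [0,0,0.14]},
    {"offset": [0,0,0.03],"rotation": [0,0,0.28]},
    {"offset": [0,0,0.04],"rotation": [0,0,0.42]},
    {"offset": [0,0,0.06],"rotation": [0,0,0.56]},
    {"offset": [0,0,0.07],"rotation": [0,0,0.7]},
    {"offset": [0,0,0.08],"rotation": [0,0,0.84]},
    {"offset": [0,0,0.1],"rotation": [0,0,0.98]},
    {"offset": [0,0,0.11],"rotation": [0,0,1.12]},
    {"offset": [0,0,0.13],"rotation": [0,0,1.26]},
    {"offset": [0,0,0.14],"rotation": [0,0,1.4]},
  ],
)

```text
time_s: 6.35
tcp_pos: [0.6072, 0.2282, 0.0684]
tcp_rot: [3.141, -0.002, -2.947]
contact_force: [-8.5, 1.6, 9.3]
grip_width: 0.0336
grip_force: 30.0
```

>>> apply_moves(
  series=[
    {"offset": [0,0,0.01],"rotation": [0,0,0.14]},
    {"offset": [0,0,0.03],"rotation": [0,0,0.28]},
    {"offset": [0,0,0.04],"rotation": [0,0,0.42]},
    {"offset": [0,0,0.06],"rotation": [0,0,0.56]},
    {"offset": [0,0,0.07],"rotation": [0,0,0.7]},
    {"offset": [0,0,0.08],"rotation": [0,0,0.84]},
    {"offset": [0,0,0.1],"rotation": [0,0,0.95]},
    {"offset": [0,0,0.1],"rotation": [0,0,0.95]},
  ],
)

```text
time_s: 7.15
tcp_pos: [0.6076, 0.2275, 0.0693]
tcp_rot: [3.14, -0.001, -1.998]
contact_force: [-6.0, -1.2, 7.8]
grip_width: 0.0334
grip_force: 30.0
```

>>> apply_moves(
  series=[
    {"offset": [-0.08,0,0.05],"rotation": [0,0,0]},
    {"offset": [-0.08,0,0.05],"rotation": [0,0,0]},
    {"offset": [-0.08,0,0.05],"rotation": [0,0,0]},
    {"offset": [-0.08,0,0.05],"rotation": [0,0,0]},
  ],
  gripper=0.3,
)

```text
time_s: 7.55
tcp_pos: [0.6075, 0.2276, 0.0691]
tcp_rot: [-3.142, 0.0, -2.002]
contact_force: [-0.4, 0.7, 0.2]
grip_width: 0.0589
grip_force: 0.0
```

>>> apply_moves(
  series=[
    {"offset": [0,0,0],"rotation": [0,0,-1.25]},
    {"offset": [0,0,0],"rotation": [0,0,-1.25]},
    {"offset": [0,0,0],"rotation": [0,0,-1.25]},
    {"offset": [0,0,0],"rotation": [0,0,-1.25]},
    {"offset": [0,0,0],"rotation": [0,0,-1.25]},
    {"offset": [0,0,0],"rotation": [0,0,-1.25]},
    {"offset": [0,0,0],"rotation": [0,0,-1.25]},
    {"offset": [0,0,0],"rotation": [0,0,-1.25]},
    {"offset": [0,0,0],"rotation": [0,0,-1.25]},
  ],
)

```text
time_s: 8.45
tcp_pos: [0.6075, 0.2276, 0.069]
tcp_rot: [-3.142, -0.0, 3.025]
contact_force: [-0.6, 0.7, -1.4]
grip_width: 0.0606
grip_force: 0.0
```

>>> apply_moves(
  series=[
    {"offset": [0,0,0],"rotation": [0,0,-1.25]},
    {"offset": [0,0,0],"rotation": [0,0,-1.25]},
    {"offset": [0,0,0],"rotation": [0,0,-1.25]},
    {"offset": [0,0,0],"rotation": [0,0,-1.25]},
    {"offset": [0,0,0],"rotation": [0,0,-1.25]},
    {"offset": [0,0,0],"rotation": [0,0,-1.25]},
    {"offset": [0,0,0],"rotation": [0,0,-1.25]},
    {"offset": [0,0,0],"rotation": [0,0,-1.25]},
    {"offset": [0,0,0],"rotation": [0,0,-1.25]},
    {"offset": [0,0,0],"rotation": [0,0,-1.25]},
  ],
)

```text
time_s: 9.45
tcp_pos: [0.6075, 0.2276, 0.069]
tcp_rot: [-3.141, 0.0, 1.78]
contact_force: [-0.9, 0.8, -0.2]
grip_width: 0.0605
grip_force: 0.0
```

>>> apply_moves(
  series=[
    {"offset": [0,0,0],"rotation": [0,0,0]},
    {"offset": [0,0,0],"rotation": [0,0,0]},
    {"offset": [0,0,0],"rotation": [0,0,0]},
    {"offset": [0,0,0],"rotation": [0,0,0]},
    {"offset": [0,0,0],"rotation": [0,0,0]},
    {"offset": [0,0,0],"rotation": [0,0,0]},
  ],
  gripper=-1,
)

```text
time_s: 10.05
tcp_pos: [0.6081, 0.2277, 0.0693]
tcp_rot: [3.14, -0.0, 1.781]
contact_force: [4.6, 1.1, -2.6]
grip_width: 0.0335
grip_force: 30.0
```

>>> apply_moves(
  series=[
    {"offset": [0,0,0.01],"rotation": [0,0,0.14]},
    {"offset": [0,0,0.03],"rotation": [0,0,0.28]},
    {"offset": [0,0,0.04],"rotation": [0,0,0.42]},
    {"offset": [0,0,0.06],"rotation": [0,0,0.56]},
    {"offset": [0,0,0.07],"rotation": [0,0,0.7]},
    {"offset": [0,0,0.08],"rotation": [0,0,0.84]},
    {"offset": [0,0,0.1],"rotation": [0,0,0.98]},
    {"offset": [0,0,0.11],"rotation": [0,0,1.12]},
    {"offset": [0,0,0.13],"rotation": [0,0,1.26]},
    {"offset": [0,0,0.13],"rotation": [0,0,1.3]},
  ],
)

```text
time_s: 11.05
tcp_pos: [0.6085, 0.2282, 0.0706]
tcp_rot: [3.14, 0.003, 3.086]
contact_force: [6.6, 4.7, -4.6]
grip_width: 0.0336
grip_force: 30.0
```

>>> apply_moves(
  series=[
    {"offset": [0.05,0.05,0.01],"rotation": [0,0,0.1]},
    {"offset": [0.05,0.05,0.02],"rotation": [0,0,0.2]},
    {"offset": [0.05,0.05,0.03],"rotation": [0,0,0.25]},
    {"offset": [0.05,0.05,0.03],"rotation": [0,0,0.25]},
  ],
)

```text
time_s: 11.45
tcp_pos: [0.6085, 0.2284, 0.0708]
tcp_rot: [3.141, 0.001, -2.95]
contact_force: [5.2, 1.8, -2.9]
grip_width: 0.0331
grip_force: 30.0
```

```bash
python3 -c "
from workcell import *
s=read_state();print(s['tcp_rot'],s['torque'],s['contact_force'],s['joints'],s['tcp_pos'])"
```

```text
[ 3.14134378e+00  1.46597415e-03 -2.95040814e+00] [ 0.44262436 -0.96760575  0.04949063] [ 5.24296526  1.79412818 -2.93693899] [ 2.87364024e-01  6.96012206e-01  1.48507019e+00  1.30642256e-04
  9.59027167e-01 -1.47469195e+00] [0.60852357 0.22836494 0.0708428 ]
```

Torque is about 0.05, so the knob is still turning freely. I'll keep going in small steps.

>>> apply_moves(
  series=[
    {"offset": [0,0,0.01],"rotation": [0,0,0.1]},
    {"offset": [0,0,0.02],"rotation": [0,0,0.2]},
    {"offset": [0,0,0.02],"rotation": [0,0,0.2]},
  ],
)

```text
time_s: 11.75
tcp_pos: [0.6085, 0.2285, 0.071]
tcp_rot: [3.141, 0.001, -2.749]
contact_force: [4.9, 3.1, -2.7]
grip_width: 0.0334
grip_force: 30.0
```

```bash
python3 -c "
from workcell import *
s=read_state();print(s['tcp_rot'],s['torque'],s['contact_force'],s['tcp_pos'])"
```

```text
[ 3.14149837e+00  1.44291025e-03 -2.74877102e+00] [ 0.48776503 -0.97411367  0.10794712] [ 4.88087729  3.1184022  -2.67240149] [0.60846825 0.22845943 0.07102335]
```

>>> apply_moves(
  series=[
    {"offset": [0,0,0.01],"rotation": [0,0,0.1]},
    {"offset": [0,0,0.02],"rotation": [0,0,0.2]},
    {"offset": [0,0,0.02],"rotation": [0,0,0.2]},
  ],
)

```text
time_s: 12.05
tcp_pos: [0.6081, 0.2283, 0.0712]
tcp_rot: [3.141, 0.0, -2.551]
contact_force: [3.1, 2.6, -2.5]
grip_width: 0.0335
grip_force: 30.0
```

```bash
python3 -c "
from workcell import *
s=read_state();print(s['tcp_rot'],s['torque'],s['contact_force'],s['tcp_pos'])"
```

```text
[ 3.14137136e+00  3.95840601e-04 -2.55124032e+00] [ 0.46158274 -0.62103792 -0.21278941] [ 3.08266839  2.552522   -2.53017552] [0.60807095 0.22828027 0.07118738]
```

>>> apply_moves(
  series=[
    {"offset": [0,0,0.01],"rotation": [0,0,0.1]},
    {"offset": [0,0,0.01],"rotation": [0,0,0.15]},
    {"offset": [0,0,0.01],"rotation": [0,0,0.15]},
  ],
)

```text
time_s: 12.35
tcp_pos: [0.6072, 0.2275, 0.071]
tcp_rot: [3.141, -0.002, -2.405]
contact_force: [-2.5, -3.8, 2.0]
grip_width: 0.0336
grip_force: 30.0
```

```bash
python3 -c "
from h import *
s=read_state();print(s['tcp_rot'],s['torque'],s['contact_force'],s['tcp_pos'])
im,w=shot('wrist','w2.png')
cv2.imwrite('pics/w2b.png',im[100:300,200:480,::-1].repeat(2,0).repeat(2,1))"
```

```text
[ 3.14078356e+00 -2.30880320e-03 -2.40476923e+00] [-0.53977567  0.45474565 -0.40428973] [-2.54821245 -3.79844419  2.00855037] [0.60715613 0.22752194 0.07104631]
```

View pics/w2.png

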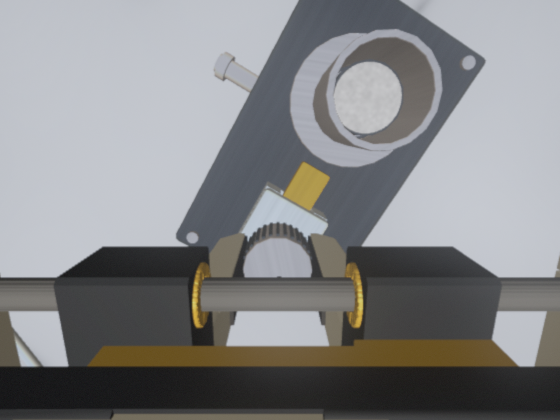

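The wrist view shows the tongue's tip at about (312,165), with a gap to the flange's edge. Resistance has risen to 0.4 N m, so I'll measure the tip.

```bash
cat >> h.py <<'E'
def tongue():
    im,w=shot('wrist')
    h=cv2.cvtColor(im,cv2.COLOR_RGB2HSV); m=(h[...,0]>12)&(h[...,0]<30)&(h[...,1]>150)&(w[...,2]>.03)&(w[...,2]<.06)
    m[:140]=0; m[240:]=0
    r=(w[...,2]>.082)&(w[...,2]<.1)&(np.hypot(w[...,0]-.516,w[...,1]-.208)<.032)
    p=w[m]; c,R=cv2.minEnclosingCircle(w[r][:,:2].astype(np.float32))
    fl=(w[...,2]>.03)&(w[...,2]<.0375)&(np.hypot(w[...,0]-.516,w[...,1]-.208)<.045)
    cf,Rf=cv2.minEnclosingCircle(w[fl][:,:2].astype(np.float32))
    k=np.array([.608,.228]); 
    for c0 in (np.array(c),k-.095*np.array([np.cos(.213),np.sin(.213)])):
        e=(k-c0)/np.linalg.norm(k-c0); t=(p[:,:2]-c0)@e
        print('tip',np.percentile(t,[1,3,50]),len(p),np.median(p[:,2]),'axis',c0)
    print('rim',c,R,r.sum(),'flange',cf,Rf)
E
python3 -c "
from h import *
tongue()"
```

```text
Traceback (most recent call last):
  File "h.py", line 22, in tongue
    print('tip',np.percentile(t,[1,3,50]),len(p),np.median(p[:,2]),'axis',c0)
                ~~~~~~~~~~~~~^^^^^^^^^^^^
IndexError: index -1 is out of bounds for axis 0 with size 0
```

>>> apply_moves(
  series=[
    {"offset": [0,0,0],"rotation": [0,0,0.08]},
    {"offset": [0,0,0],"rotation": [0,0,0.12]},
    {"offset": [0,0,0],"rotation": [0,0,0.12]},
  ],
)

```text
time_s: 12.75
tcp_pos: [0.6079, 0.2282, 0.071]
tcp_rot: [3.141, -0.0, -2.285]
contact_force: [-0.5, -0.4, -0.6]
grip_width: 0.0336
grip_force: 30.0
```

```bash
python3 -c "
from h import *
s=read_state();print(s['tcp_rot'],s['torque'],s['contact_force'],s['tcp_pos'])
tongue()"
```

```text
[ 3.14117613e+00 -6.85573641e-05 -2.28498979e+00] [ 0.06107375 -0.02182983 -0.60968885] [-0.48209642 -0.43834408 -0.5790322 ] [0.60785971 0.22816353 0.07104743]
tip [0.04689636 0.04689636 0.04689636] 1 0.04585545174718483 axis [0.51542389 0.20775883]
tip [0.04714086 0.04714086 0.04714086] 1 0.04585545174718483 axis [0.51514689 0.20791766]
rim (0.5154238939285278, 0.207758828997612) 0.026111721992492676 4084 flange (0.5160030126571655, 0.2069082409143448) 0.044331710785627365
```

The torque of 0.61 N m shows the knob is at its stop, after about 7.1 rad, and the tip is about 47 mm from the axis. I'll release it and rise.

>>> apply_moves(
  series=[
    {"offset": [0,0,0],"rotation": [0,0,0]},
    {"offset": [0,0,0],"rotation": [0,0,0]},
    {"offset": [0,0,0],"rotation": [0,0,0]},
    {"offset": [0,0,4],"rotation": [0,0,0]},
    {"offset": [0,0,8],"rotation": [0,0,0]},
    {"offset": [0,0,8],"rotation": [0,0,0]},
  ],
  gripper=0.3,
)

```text
time_s: 13.4
tcp_pos: [0.6105, 0.2289, 0.157]
tcp_rot: [-3.137, 0.007, -2.283]
contact_force: [0.6, 0.4, -0.1]
grip_width: 0.0605
grip_force: 0.0
```

>>> apply_moves(
  series=[
    {"offset": [-4.6,-1,0],"rotation": [0,0,-0.3]},
    {"offset": [-9.25,-2.05,0],"rotation": [0,0,-0.7]},
    {"offset": [-9.25,-2.05,0],"rotation": [0,0,-0.7]},
    {"offset": [-9.25,-2.05,0],"rotation": [0,0,-0.7]},
    {"offset": [-9.25,-2.05,0],"rotation": [0,0,-0.7]},
    {"offset": [-9.25,-2.05,0],"rotation": [0,0,-0.7]},
    {"offset": [-9.25,-2.05,0],"rotation": [0,0,-0.7]},
  ],
  gripper=1,
)

```text
time_s: 14.1
tcp_pos: [0.5154, 0.2076, 0.151]
tcp_rot: [-3.141, -0.0, -2.979]
contact_force: [-0.8, 0.8, 0.0]
grip_width: 0.0928
grip_force: 0.0
```

```bash
python3 -c "
from h import *
s=read_state();print(s['tcp_rot'],s['tcp_pos'],s['joints'])
im,w=shot('wrist','w3.png'); np.savez('b.npz',im=im,w=w)
r=(w[...,2]>.083)&(w[...,2]<.1)&(np.hypot(w[...,0]-.516,w[...,1]-.208)<.032)
print(cv2.minEnclosingCircle(w[r][:,:2].astype(np.float32)) if r.any() else 0,r.sum())
"
```

```text
[-3.14147149e+00 -2.46442599e-04 -2.97939037e+00] [0.5154164  0.20757502 0.15101029] [ 2.99118701e-01  4.39968671e-01  1.70229532e+00 -1.02695423e-04
  9.99589344e-01 -1.43382439e+00]
((0.515109121799469, 0.20787866413593292), 0.02598276175558567) 1151
```

View pics/w3.png

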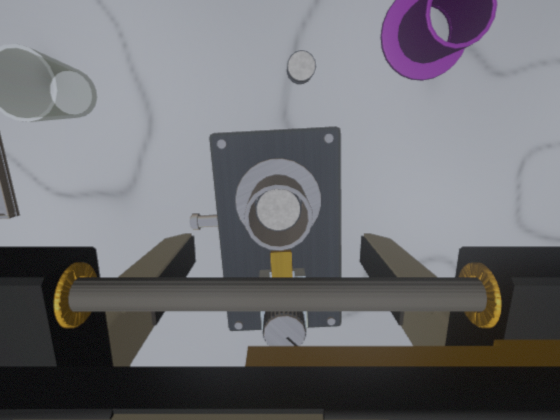

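The wrist view shows the tongue's tip at (282,252), clear of the flange's edge, and the funnel centred under the tool. I'll descend and grip.

>>> apply_moves(
  series=[
    {"offset": [0,0.02,-4],"rotation": [0,0,0]},
    {"offset": [0,0.02,-7],"rotation": [0,0,0]},
    {"offset": [0,0.02,-9],"rotation": [0,0,0]},
    {"offset": [0,0.02,-9.5],"rotation": [0,0,0]},
    {"offset": [0,0.02,-9.5],"rotation": [0,0,0]},
    {"offset": [0,0.02,-9.5],"rotation": [0,0,0]},
  ],
)

```text
time_s: 14.75
tcp_pos: [0.5161, 0.208, 0.0573]
tcp_rot: [3.141, 0.002, -2.982]
contact_force: [0.2, 0.5, 0.6]
grip_width: 0.0929
grip_force: 0.0
```

>>> apply_moves(
  series=[
    {"offset": [0,0,0],"rotation": [0,0,0]},
    {"offset": [0,0,0],"rotation": [0,0,0]},
    {"offset": [0,0,0],"rotation": [0,0,0]},
    {"offset": [0,0,0],"rotation": [0,0,0]},
    {"offset": [0,0,0],"rotation": [0,0,0]},
    {"offset": [0,0,0],"rotation": [0,0,0]},
    {"offset": [0,0,0],"rotation": [0,0,0]},
  ],
  gripper=-1,
)

```text
time_s: 15.45
tcp_pos: [0.5155, 0.2078, 0.0563]
tcp_rot: [3.142, 0.0, -2.982]
contact_force: [-1.1, 0.3, 0.9]
grip_width: 0.0514
grip_force: 30.0
```

>>> apply_moves(
  series=[
    {"offset": [0,0,0.4],"rotation": [0,0,0]},
    {"offset": [0,0,1],"rotation": [0,0,0]},
    {"offset": [0,0,2],"rotation": [0,0,0]},
    {"offset": [0,0,3],"rotation": [0,0,0]},
    {"offset": [0,0,4],"rotation": [0,0,0]},
    {"offset": [0,0,5.5],"rotation": [0,0,0]},
    {"offset": [0,0,7.5],"rotation": [0,0,0]},
    {"offset": [0,0,10],"rotation": [0,0,0]},
    {"offset": [0,0,12],"rotation": [0,0,0]},
    {"offset": [0,0,12],"rotation": [0,0,0]},
  ],
)

```text
time_s: 16.45
tcp_pos: [0.5167, 0.2082, 0.1793]
tcp_rot: [3.141, 0.005, -2.982]
contact_force: [0.6, 0.6, -1.9]
grip_width: 0.0516
grip_force: 30.0
```

```bash
python3 -c "
from h import *
s=read_state();print(s['tcp_rot'],s['tcp_pos'],s['contact_force'])
im,w=shot('scene'); cv2.imwrite('pics/s2.png',cv2.resize(im[140:400,150:480,::-1],None,fx=2,fy=2))
"
```

```text
[ 3.14088129  0.0050774  -2.98233138] [0.51674207 0.20821623 0.17932012] [ 0.63249251  0.61234426 -1.92548825]
```

View pics/s2.png

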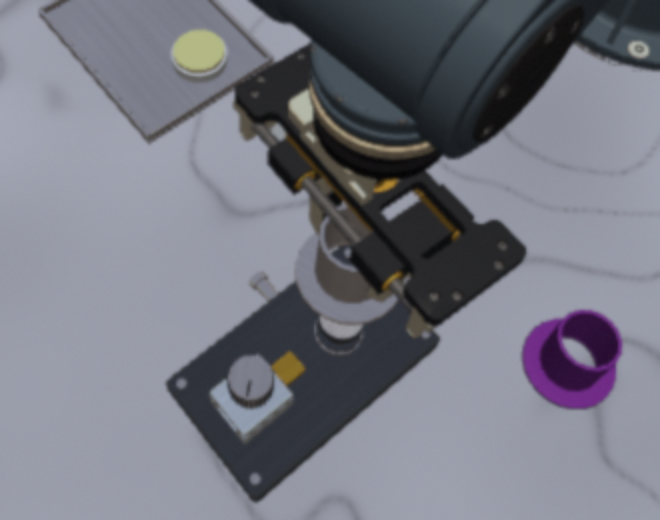

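The scene view shows the support, with its white top, still standing on the unit at (340,330) with the funnel lifted clear. I'll carry the funnel to the tray.

>>> apply_moves(
  series=[
    {"offset": [0,-3,0],"rotation": [0,0,0]},
    {"offset": [0,-7,0],"rotation": [0,0,0]},
    {"offset": [0,-11,0],"rotation": [0,0,0]},
    {"offset": [0,-15,0],"rotation": [0,0,0]},
    {"offset": [0.5,-19,0],"rotation": [0,0,0]},
    {"offset": [1,-23,0],"rotation": [0,0,0]},
    {"offset": [1.6,-27,0],"rotation": [0,0,0]},
    {"offset": [1.6,-31,0],"rotation": [0,0,0]},
    {"offset": [1.6,-35,0],"rotation": [0,0,0]},
    {"offset": [1.6,-39,0],"rotation": [0,0,0]},
  ],
)

```text
time_s: 17.5
tcp_pos: [0.5307, -0.1836, 0.1749]
tcp_rot: [3.141, -0.002, -2.982]
contact_force: [0.8, 0.8, -1.8]
grip_width: 0.0514
grip_force: 30.0
```

>>> apply_moves(
  series=[
    {"offset": [0,-2.5,0],"rotation": [0,0,0]},
    {"offset": [0,-3.6,-2],"rotation": [0,0,0]},
    {"offset": [0,-3.6,-5],"rotation": [0,0,0]},
    {"offset": [0,-3.6,-8],"rotation": [0,0,0]},
    {"offset": [0,-3.6,-10],"rotation": [0,0,0]},
    {"offset": [0,-3.6,-11],"rotation": [0,0,0]},
    {"offset": [0,-3.6,-11],"rotation": [0,0,0]},
    {"offset": [0,-3.6,-11],"rotation": [0,0,0]},
  ],
)

```text
time_s: 18.3
tcp_pos: [0.5317, -0.2183, 0.0667]
tcp_rot: [-3.141, 0.0, -2.982]
contact_force: [0.2, -0.2, -2.4]
grip_width: 0.0515
grip_force: 30.0
```

```bash
python3 -c "
from h import *
s=read_state();print(s['tcp_rot'],s['tcp_pos'],s['contact_force'])
im,w=shot('scene'); cv2.imwrite('pics/s3.png',cv2.resize(im[60:320,120:450,::-1],None,fx=2,fy=2))
"
```

```text
[-3.14131835e+00  3.58134285e-04 -2.98234065e+00] [ 0.5317291  -0.21830312  0.06666716] [ 0.18154573 -0.21981129 -2.35176652]
```

View pics/s3.png

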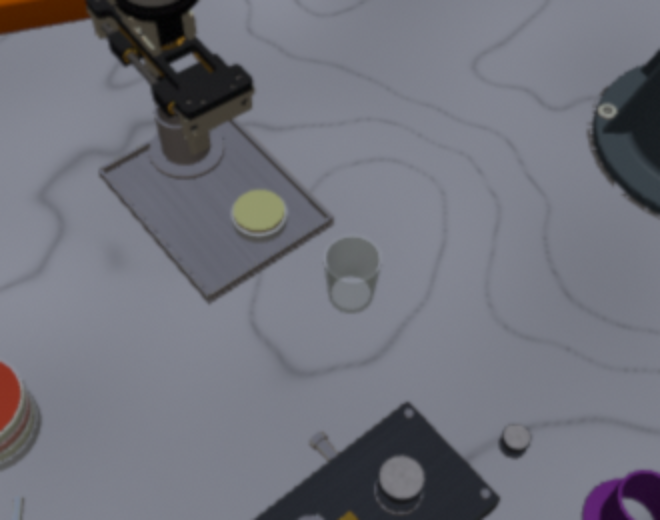

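The scene view shows the funnel over the free half of the tray at (185,150), inside the walls, with the dish clear and the support still on the unit. I'll lower it gently.

>>> apply_moves(
  series=[
    {"offset": [0,0,-1],"rotation": [0,0,0]},
    {"offset": [0,0,-2],"rotation": [0,0,0]},
    {"offset": [0,0,-2.8],"rotation": [0,0,0]},
    {"offset": [0,0,-3],"rotation": [0,0,0]},
    {"offset": [0,0,-3.1],"rotation": [0,0,0]},
    {"offset": [0,0,-3.2],"rotation": [0,0,0]},
    {"offset": [0,0,-3.2],"rotation": [0,0,0]},
  ],
)

```text
time_s: 19.05
tcp_pos: [0.5316, -0.2182, 0.0343]
tcp_rot: [-3.141, 0.0, -2.982]
contact_force: [-0.0, -0.6, -1.8]
grip_width: 0.0511
grip_force: 30.0
```

>>> apply_moves(
  series=[
    {"offset": [0,0,-0.1],"rotation": [0,0,0]},
    {"offset": [0,0,-0.15],"rotation": [0,0,0]},
    {"offset": [0,0,-0.2],"rotation": [0,0,0]},
    {"offset": [0,0,-0.2],"rotation": [0,0,0]},
  ],
)

```text
time_s: 19.45
tcp_pos: [0.5315, -0.2182, 0.0323]
tcp_rot: [-3.141, 0.0, -2.982]
contact_force: [0.8, 0.4, -1.3]
grip_width: 0.0515
grip_force: 30.0
```

>>> apply_moves(
  series=[
    {"offset": [0,0,-0.05],"rotation": [0,0,0]},
    {"offset": [0,0,-0.1],"rotation": [0,0,0]},
    {"offset": [0,0,-0.1],"rotation": [0,0,0]},
  ],
)

```text
time_s: 19.75
tcp_pos: [0.5316, -0.2182, 0.0322]
tcp_rot: [-3.141, 0.0, -2.982]
contact_force: [-5.3, 1.6, 11.5]
grip_width: 0.0512
grip_force: 30.0
```

Contact with the tray floor. I'll ease back slightly, open partly and rise.

>>> apply_moves(
  series=[
    {"offset": [0,0,0.07],"rotation": [0,0,0]},
    {"offset": [0,0,0.07],"rotation": [0,0,0]},
  ],
)

```text
time_s: 19.95
tcp_pos: [0.5316, -0.2182, 0.0323]
tcp_rot: [-3.141, 0.0, -2.982]
contact_force: [-2.2, 0.4, 4.7]
grip_width: 0.0513
grip_force: 30.0
```

>>> apply_moves(
  series=[
    {"offset": [0,0,0],"rotation": [0,0,0]},
    {"offset": [0,0,0],"rotation": [0,0,0]},
    {"offset": [0,0,0],"rotation": [0,0,0]},
    {"offset": [0,0,0],"rotation": [0,0,0]},
    {"offset": [0,0,0],"rotation": [0,0,0]},
  ],
  gripper=0.75,
)

```text
time_s: 20.45
tcp_pos: [0.5315, -0.2182, 0.0318]
tcp_rot: [3.142, -0.0, -2.982]
contact_force: [-0.2, -0.6, -0.9]
grip_width: 0.0807
grip_force: 0.0
```

>>> apply_moves(
  series=[
    {"offset": [0,0,2],"rotation": [0,0,0]},
    {"offset": [0,0,5],"rotation": [0,0,0]},
    {"offset": [0,0,9],"rotation": [0,0,0]},
    {"offset": [0,0,13],"rotation": [0,0,0]},
    {"offset": [0,0,18],"rotation": [0,0,0]},
    {"offset": [0,0,18],"rotation": [0,0,0]},
    {"offset": [-6,-8,18],"rotation": [0,0,0]},
    {"offset": [-6,-8,18],"rotation": [0,0,0]},
    {"offset": [-6,-8,18],"rotation": [0,0,0]},
  ],
)

```text
time_s: 21.35
tcp_pos: [0.4687, -0.3015, 0.2114]
tcp_rot: [-3.141, -0.001, -2.986]
contact_force: [-0.2, -0.1, 0.2]
grip_width: 0.0817
grip_force: 0.0
```

```bash
python3 -c "
from h import *
s=read_state();print(s['tcp_pos'],s['contact_force'])
im,w=shot('scene','s4.png')
for n,c,z in (('fun',(.5316,-.218),(.055,.08)),('beaker',(.4495,0),(.055,.08)),('dish',(.4924,-.1225),(.016,.03)),('supp',(.515,.208),(.055,.075))):
    m=(w[...,2]>z[0])&(w[...,2]<z[1])&(np.hypot(w[...,0]-c[0],w[...,1]-c[1])<.04); p=w[m]
    print(n,len(p),cv2.minEnclosingCircle(p[:,:2].astype(np.float32)) if len(p) else 0,np.median(p[:,2]) if len(p) else 0)
"
```

```text
[ 0.46866967 -0.30149507  0.21136283] [-0.21976329 -0.13109287  0.17948118]
fun 236 ((0.5312543511390686, -0.21740876138210297), 0.027257004752755165) 0.06278604662427806
beaker 263 ((0.4491342008113861, 0.0002662261831574142), 0.028824007138609886) 0.062432203780901196
dish 530 ((0.49401021003723145, -0.12094138562679291), 0.02968152053654194) 0.023414352524933457
supp 444 ((0.5152317881584167, 0.208085298538208), 0.01973767951130867) 0.061779543487089694
```

View pics/s4.png

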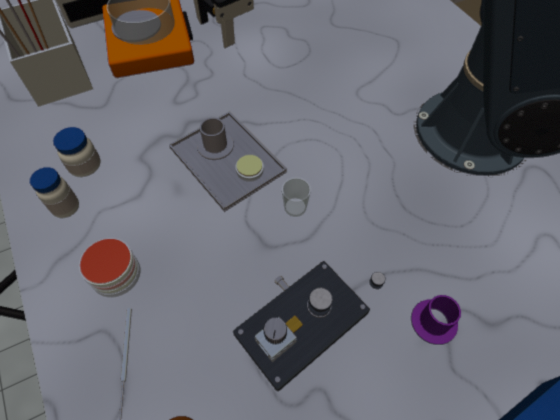

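The funnel stands upright on the tray at (214,140). The support is in place at (320,300), the tongue is drawn back at (294,323), and the dish and beaker have not moved. I'll hand it in.

```bash
python3 -c "
from workcell import *
print(finish_job())"
```

```text
the job is handed in; nothing more can be done
None
```

The job is handed in at about 21 s: the knob is unscrewed to its stop, the funnel stands upright on the free part of the tray, the support is still on the unit, and the dish and beaker are where they were; `finish_job()` returned no verdict.

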